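# Locate and clamp an LED light bar in its inspection jig

## Task

Clamp the LED light bar in its inspection jig just by pushing, without ever lifting it: slide the bar along its channel until it is right up against the steel end stop, then, with the lever still up, swing the clamp strap across the bar to its stop pin with the back of a finger, and push the cam lever all the way down so that the bar is held. Leave the loupe, the grey pen and the tweezers where they lie.

Things in the scene. Friction and masses are not known exactly. Their poses are not given: they have to be found in the camera images.
- jig: Jig fixed on the bench: aluminium plate, top 12 mm up, x -63..63, y -98..252 mm. Origin at bench height below the clamp; x across the light bar (away from the robot at yaw 0), y along the bar towards the end stop, z up. The bar's black channel runs along y at x=-22 mm, y -98..232: floor 18 mm, rails 22 mm above the bench, 31 mm apart. Stop pin, 6 mm thick, at x=16, y=-13.5, 49 mm high.
- light_bar: The LED light bar lying loose in the channel: 28 mm wide, 420 mm long, 5 mm thick (top 23 mm above the bench), 85 g; a small white connector, up to 11 mm high, sits on it at the -y end. Origin at the middle of its underside, y axis along the bar towards the end stop.
- bar_end (a point): Middle of the bar's end face away from the stop (connector end), half way up its 5 mm thickness. It overhangs the plate by 85 to 130 mm, underside 18 mm above the bench, so a fingertip can reach below it and push along the bar. At the start the bar must travel 15 to 40 mm; it slides with under 1 N.
- bar_head (a point): Middle of the bar's other end face, which has to touch the stop.
- bar_stop (a point): Middle of the face of the steel end stop (block 52 mm wide, 14 mm thick, top 34 mm above the bench) at the jig's +y end, at the height of bar_head; axes as the jig's.
- strap (a joint): Swing of the clamp strap about its upright stud, rad. 0 = straight across the bar, against the stop pin (end of travel), nose to jig -x; pi/2 = swung away, along the bar, nose to the end stop (jig +y). Nose direction in the jig frame: (-cos, sin). Starts at 1.1 to 1.7. Stays where it is left; under 2 N at the nose moves it.
- strap_axis (a point): On the swing axis, jig x=46, y=0, 48 mm above the bench, mid-height of the strap: a dark steel bar 20 mm wide, 42 to 54 mm above the bench, reaching 95 mm from the axis to its rounded nose, 30 mm behind it. The foot, 68 mm from the axis below the strap, is 16 mm wide along the bar and hangs from 28 to 40 mm above the bench; a nut on top there reaches 59 mm.
- strap_nose (a point): Tip of the strap's nose, at mid-height, 95 mm from the axis.
- clamp_foot: The sprung bridge foot under the strap, with two soft pads that press on the long edges of the bar beside the LEDs. It hangs 5 mm clear of the bar while the lever is up. Origin: on the swing axis at bench height; the pads are 68 mm from it along the strap.
- cam_lever (a joint): Cam lever on top of the strap's stud, rad. 0 = up, leaning 0.4 rad off vertical away from the strap's nose; it turns further down that way, in the strap's own upright plane, to its stop at 1.1, nearly level and pointing away from the nose. Starts at 0 to 0.12 (soon settling near 0). It presses the strap down by up to 7 mm. Takes 4 to 7 N at the grip; stays where it is left.
- lever_pin (a point): The lever's hinge pin, on the strap's swing axis, 68 mm above the bench.
- lever_grip (a point): Centre of the lever's round black grip, 70 mm from the pin; there the grip is 18 mm thick. The lever ends 96 mm from the pin; the grip begins 36 mm from it, and gets thinner towards the pin. While up, its end stands 155 mm above the bench.
- loupe: Black loupe, 41 mm across, 30 mm tall, standing loose beside the jig. Origin at the centre of its underside.
- marker_grey: Grey pen, 9 x 126 x 10 mm, lying loose beside the jig. Origin at the middle of its underside, y along it.
- tweezers: Black tweezers, 16 x 125 x 9 mm, lying loose beside the jig. Origin at the middle of their underside, y along them.

How it is judged:
By the outcome, as a careful person would: the job done as asked, in the order asked, and still so for the second after the job is handed in, with the robot touching nothing.
It also fails if it takes over 54 s, if anything falls off the work surface, if the arm or the gripper's body presses on something with over 40 N, if the wrist force passes 120 N, or if a joint passes its speed limit or range.

## Robot

A 7-joint arm with a two-finger parallel gripper is mounted at the origin on a cart in front of the work surface, level with it; the furniture and walls round the work are solid. World frame = base frame: x ahead of the robot, y to its left, z up, the work surface at z = 0. Lengths are in m, angles in rad, forces in N, time in s.
With the tool pointing down it reaches from about 0.4 to 0.85 m from the base axis. Payload 10.4 kg.
Tool frame: the origin (TCP) lies on the centre line of the jaws, within the pads' length; the fingertips stand 17 mm ahead of it and the grasp point (between the pads) lies 2 mm behind it; z points along the fingers, y is the line along which they close (so a half turn about z gives the same grasp; the last joint's range is limited). The gripper opens to 85 mm and grips with 20 to 120 N. Pads are 22 mm wide; open, the fingers measure 114 mm over their backs; the gripper's body (76 mm by 85 mm) begins 54 mm behind the grasp point. The pads swing forward as they close: fully open they stand 13 mm farther back than shut.
Start: joints at [1.235, 0.332, -0.065, 1.46, 0.022, 1.35, -0.088], TCP at [0.192, -0.595, 0.248] pointing down, gripper open.
Joint ranges: [-2.6, 2.6], [-0.5, 2.12], [-1.47, 1.34], [0.16, 2.42], [-1.27, 4.41], [0.06, 2.06], [-2.6, 2.6]. Speed limits (rad/s): [2.22, 2.22, 2.79, 2.79, 3.14, 3.14, 3.14].

## Interface

Orientations are given as a unit quaternion [x, y, z, w].
In Python, from workcell import sensors, imaging, order, spotter gives the robot as it stands. The module is installed in compiled form; this text tells all that it offers.
- The arm moves only by the shell command python3 -m inch 'ROWS' [FORCE]. ROWS is JSON, a list that holds one entry, the list of rows, each a list of 7 numbers: the shift along the tool's x, y, z in m, then the turn, a rotation vector about the tool's x, y, z in rad, then the closure, from -1 (fully open) to 1 (shut). In form: [[[x, y, z, ax, ay, az, hand], ...]]. A call has 1 to 10 rows; each row is the pose to reach, as a shift and turn from the pose commanded when the call began, along the tool's axes at that moment; what a row does not reach only later rows make up. A row lasts 1/10 s, in which the tool goes at most 50 mm and 8.59 degrees, less where a joint would pass 70% of its speed; a pose out of reach is approached as far as the arm can. A call with a gripper value outside its range is refused whole. The fingers move at their own pace and stop on an object; FORCE is the grip in N (left out, the last holds). Time passes only in rows, so rows that repeat a pose let the fingers close. It gives the time, the measured TCP pose, the force, the opening and the grip force at its end, in the units of the state.
- sensors.get_obs(): the state, without advancing time (a new reading comes with each control period).
- imaging.camera(name): name is "scene" or "side" or "wrist"; returns the picture (384x512x3 uint8, blue, green, red); there is no depth.
- imaging.calibration(name): a dict with "mtx" (3x3 intrinsics, pixels), "R" (3x3) and "t" (3): a world point X has camera coordinates R X + t; the wrist camera has in their place "tool_from_camera" (4x4, takes a point from camera to tool coordinates, whose origin is the TCP and whose axes are the flange's). Camera axes: x right, y down, z forward; pixel columns grow to the right and rows downward; lengths in m; the calibration is good to about 2 mm. The wrist camera is an equidistant fisheye: a pixel r from the principal point sees the ray r / f radians off the axis. A picture is of the moment at which its call begins: read the wrist's pose just before it. calibration takes no time and is no camera call.
- order.hand_in(): hands the job in; it is judged then, once.
Trained networks look in the newest picture that a camera, given by its name, has taken for a name from the list of things; names that differ only in an ending like _2 or _b are one class to them, and where a whole thing is asked for, a point or a joint stands for the part that bears it (a point fixed in the world has none). Each returns a list of dicts, best first, with "conf" (0 to 1); they miss things now and then, are a little off and sometimes report something else, mostly with a low value. They report only what shows in the picture. A call takes as long as a camera call.
- spotter.look_for(label, camera): "pixel" ([column, row] in pixels, amid what is visible of it).
The state is a dict: "clock": time; "joint_pos": joint angles; "joint_velocities": joint speeds; "tau": joint torques, N m; "position": TCP position; "ee_rot": TCP orientation; "ft_force": force on the tool from outside, world axes, zero at the start; "torque": the same for the moment, N m; "grip_width": opening from 0.0 (shut) to 1.0 (fully open); "grasp_force": force on a finger pad.
Only numpy, scipy, OpenCV 4.12 (cv2) and the standard library are available. Lean on these libraries where they do the work, as an engineer would, in place of code of your own. Each camera call takes 0.05 s, during which the arm holds its last target. There are 200 camera calls.

## Working session

There is one attempt and no reset: what is moved stays moved. The work goes in short steps, Python scripts to look and compute and a shell command to move; the robot and the scene stay as the last step left them, time stands still between calls to the robot, and variables do not carry over. Pictures are saved under pics/ and viewed, at most 10 in all, crops included, and the job is handed in when it is done.

```bash
mkdir -p pics
python3 - <<'E'
from workcell import sensors, imaging, spotter
import cv2, numpy as np
o=sensors.get_obs(); print(o['clock'],o['position'],o['ee_rot'],o['grip_width'],o['ft_force'])
for c in ("scene","side"):
    im=imaging.camera(c); cv2.imwrite(f"pics/{c}0.png",im)
    k=imaging.calibration(c); print(c,np.round(k['mtx'],1).tolist(),np.round(k['R'],3).tolist(),np.round(k['t'],3).tolist())
    for n in ("jig","light_bar","bar_end","bar_head","bar_stop","strap_axis","strap_nose","lever_pin","lever_grip","clamp_foot","loupe","marker_grey","tweezers"):
        try: print(n,[(np.round(d['pixel']).tolist(),round(d['conf'],2)) for d in spotter.look_for(n,c)[:2]])
        except Exception as e: print(n,e)
print(sensors.get_obs()['clock'])
E
```

```text
0.0 [ 0.19224329 -0.59433359  0.24754336] [ 9.87787739e-01  1.55804027e-01 -1.37734768e-04 -6.85280527e-04] 1.002046037627829 [-0.25402637 -0.09964368 -0.59193284]
scene [[391.4, 0.0, 254.2], [0.0, 391.4, 191.1], [0.0, 0.0, 1.0]] [[0.507, -0.862, -0.011], [-0.489, -0.277, -0.827], [0.71, 0.424, -0.562]] [-0.24, 0.336, 0.593]
jig [([255.0, 208.0], 0.61)]
light_bar []
bar_end [([283.0, 226.0], 0.73)]
bar_head [([281.0, 222.0], 0.9), ([293.0, 263.0], 0.26)]
bar_stop [([254.0, 206.0], 0.87)]
strap_axis [([253.0, 208.0], 0.87)]
strap_nose [([281.0, 222.0], 0.64), ([263.0, 196.0], 0.61)]
lever_pin [([286.0, 170.0], 0.7)]
lever_grip [([287.0, 172.0], 0.53)]
clamp_foot [([263.0, 192.0], 0.26)]
loupe [([295.0, 258.0], 0.78)]
marker_grey [([214.0, 233.0], 0.75), ([280.0, 218.0], 0.33)]
tweezers [([238.0, 180.0], 0.63), ([283.0, 224.0], 0.46)]
side [[407.6, 0.0, 254.3], [0.0, 407.6, 188.7], [0.0, 0.0, 1.0]] [[-0.998, -0.06, 0.006], [-0.038, 0.562, -0.826], [0.046, -0.825, -0.564]] [0.505, 0.069, 0.929]
jig [([229.0, 239.0], 0.9), ([217.0, 187.0], 0.53)]
light_bar [([246.0, 215.0], 0.69), ([214.0, 158.0], 0.6)]
bar_end [([245.0, 215.0], 0.86)]
bar_head [([246.0, 212.0], 0.87), ([218.0, 204.0], 0.67)]
bar_stop [([229.0, 240.0], 0.73), ([246.0, 217.0], 0.66)]
strap_axis []
strap_nose [([216.0, 204.0], 0.76)]
lever_pin [([214.0, 159.0], 0.87)]
lever_grip [([213.0, 158.0], 0.66)]
clamp_foot []
loupe [([284.0, 178.0], 0.67)]
marker_grey [([288.0, 233.0], 0.64)]
tweezers [([179.0, 269.0], 0.49), ([216.0, 158.0], 0.46)]
1.4
```

View pics/scene0.png

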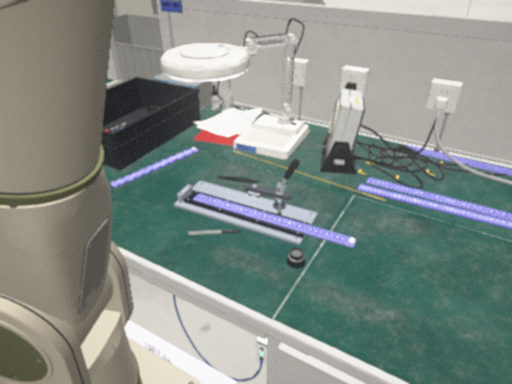

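View pics/side0.png

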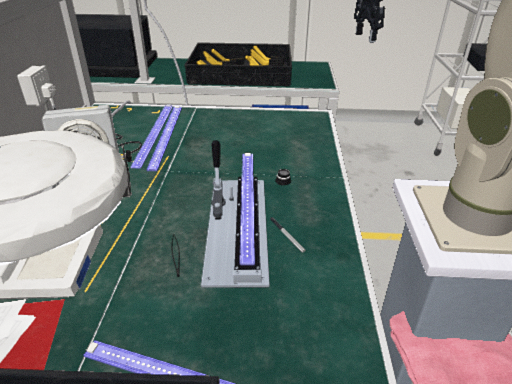

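Run:
```python
import cv2
a=cv2.imread("pics/side0.png")[130:300,170:320]; cv2.imwrite("pics/side0c.png",cv2.resize(a,None,fx=3.5,fy=3.5,interpolation=cv2.INTER_CUBIC))
a=cv2.imread("pics/scene0.png")[145:275,165:365]; cv2.imwrite("pics/scene0c.png",cv2.resize(a,None,fx=4,fy=4,interpolation=cv2.INTER_CUBIC))
```

```text
(no output)
```

View pics/side0c.png

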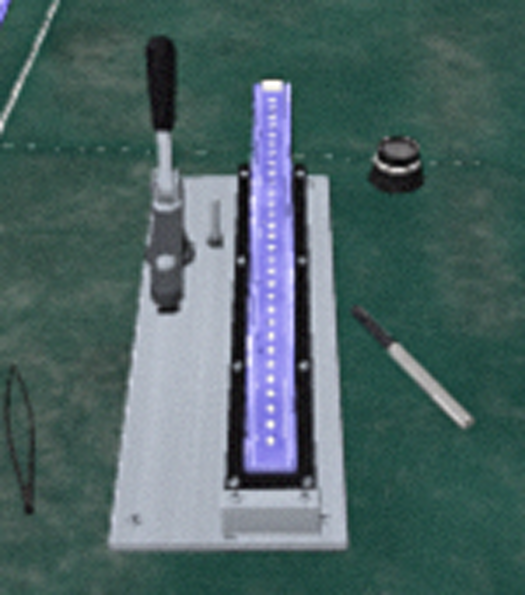

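View pics/scene0c.png

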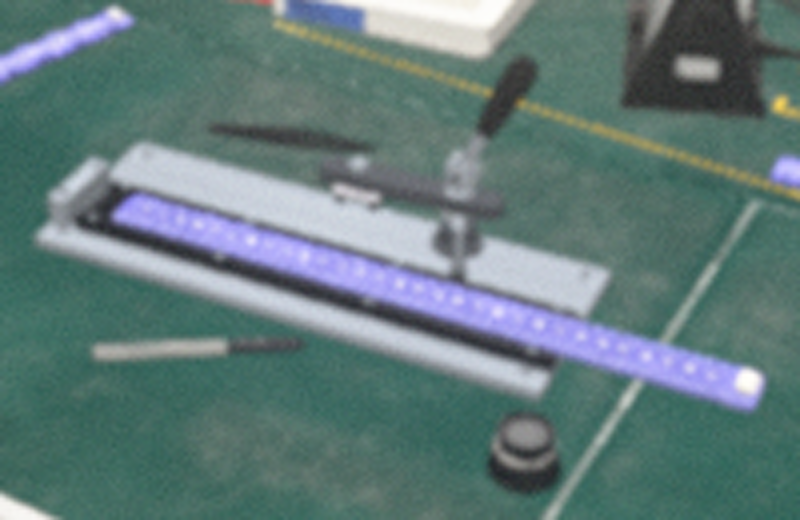

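```bash
cat > fit.py <<'E'
import numpy as np
from scipy.optimize import least_squares
from workcell import imaging
K={c:imaging.calibration(c) for c in("scene","side")}
def proj(c,X):
    k=K[c]; p=k['mtx']@(k['R']@X+k['t']); return p[:2]/p[2]
def pts(c,name,p):  # jig coords
    be,th=p[3],p[4]
    d=np.array([-np.cos(th),np.sin(th)])
    return {'mm+':(-.063,.252,.012),'pp':(.063,.252,.012),'mm':(-.063,-.098,.012),'pm':(.063,-.098,.012),
     'e-':(-.036,be,.023),'e+':(-.008,be,.023),'h-':(-.036,be+.42,.023),'h+':(-.008,be+.42,.023),
     'nose':(.046+.095*d[0],.095*d[1],.048),'tail':(.046-.03*d[0],-.03*d[1],.048),
     'lend':(.046-.096*np.sin(.4)*d[0],-.096*np.sin(.4)*d[1],.155),'pin':(.016,-.0135,.049)}[name]
def W(p,q):
    c,s=np.cos(p[2]),np.sin(p[2]); q=np.array(q); return np.array([p[0]+c*q[0]-s*q[1],p[1]+s*q[0]+c*q[1],q[2]])
if __name__=="__main__":
    S={'side':dict(zip(['pp','mm+','mm','e+','e-','h+','h-','nose','lend','pin'],[(109,543),(347,543),(328,178),(254,84),(290,84),(245,472),(297,472),(168,305),(160,42),(215,203)])),
    'scene':dict(zip(['mm+','mm','pm','pp','e+','e-','h-','h+','nose','tail','lend'],[(38,238),(545,392),(610,268),(145,142),(765,378),(755,405),(112,218),(135,195),(322,170),(505,205),(525,64)]))}
    obs=[(c,n,np.array(px)/(3.5 if c=='side' else 4)+((170,130) if c=='side' else (165,145))) for c in S for n,px in S[c].items()]
    f=lambda p:np.concatenate([proj(c,W(p,pts(c,n,p)))-px for c,n,px in obs])
    r=least_squares(f,[.55,-.1,0,-.21,1.4],loss='soft_l1'); print(np.round(r.x,4))
    for o,e in zip(obs,r.fun.reshape(-1,2)): print(o[:2],np.round(e,1))
    np.save('p.npy',r.x)
    for n in('e+','h+','nose','tail','lend'): print(n,np.round(W(r.x,pts(0,n,r.x)),3))
    for c,px in(('side',(284,179)),('scene',(296.5,259))):
        k=K[c]; d=k['R'].T@np.linalg.solve(k['mtx'],[*px,1]); o=-k['R'].T@k['t']; s=(.015-o[2])/d[2]; print('loupe',np.round(o+s*d,3))
E
python3 fit.py
```

```text
[ 0.5448 -0.0094  0.0721 -0.211   1.5033]
('side', 'pp') [-0.4 -0.7]
('side', 'mm+') [ 0.4 -1.1]
('side', 'mm') [-0.1 -0.9]
('side', 'e+') [-0.2  0.2]
('side', 'e-') [-0.3  0.2]
('side', 'h+') [-0.1 -1.7]
('side', 'h-') [-0.3 -1.8]
('side', 'nose') [-0.1 -1.4]
('side', 'lend') [-0.3 -1. ]
('side', 'pin') [-0.5 -1.5]
('scene', 'mm+') [-1.3 -0.6]
('scene', 'mm') [-1.4  0.1]
('scene', 'pm') [0.4 0.5]
('scene', 'pp') [-1.6 -0.3]
('scene', 'e+') [-0.  -0.3]
('scene', 'e-') [-0.7  0.6]
('scene', 'h-') [-0.5 -0.4]
('scene', 'h+') [-0.3 -0.2]
('scene', 'nose') [-0.7 -0.6]
('scene', 'tail') [-0.4  0.9]
('scene', 'lend') [-0.4 -0.8]
e+ [ 0.552 -0.22   0.023]
h+ [0.522 0.198 0.023]
nose [0.577 0.088 0.048]
tail [ 0.595 -0.036  0.048]
lend [ 0.596 -0.043  0.155]
loupe [ 0.437 -0.115  0.015]
loupe [ 0.436 -0.128  0.015]
```

```bash
cat > rel.py <<'E'
# shifts from current pose to jig-frame tool targets: args x,y,tipz(mm),yaw_rel_to_jig(deg) ...
import sys,numpy as np
from scipy.spatial.transform import Rotation as R
from workcell import sensors
from fit import W
def rel(targets,p=np.load('p.npy')):
    o=sensors.get_obs(); R0=R.from_quat(o['ee_rot']); p0=np.array(o['position'])
    for x,y,z,a in targets:
        X=W(p,(x/1e3,y/1e3,z/1e3+.017)); Rt=R.from_euler('z',p[2]+np.radians(a))*R.from_quat([1,0,0,0])
        print(np.round(R0.inv().apply(X-p0),4).tolist(),np.round((R0.inv()*Rt).as_rotvec(),3).tolist())
def state():
    o=sensors.get_obs(); p=np.load('p.npy'); d=np.array(o['position'])-[p[0],p[1],0.017]; c,s=np.cos(p[2]),np.sin(p[2])
    print('t',round(o['clock'],2),'tip jig mm',np.round([1e3*(c*d[0]+s*d[1]),1e3*(c*d[1]-s*d[0]),1e3*d[2]],1),'F',np.round(o['ft_force'],1),'w',round(o['grip_width'],2))
if __name__=="__main__":
    state(); rel([[float(v) for v in a.split(',')] for a in sys.argv[1:]])
E
python3 rel.py -22,-270,120,0 -22,-270,9,0
```

```text
t 1.4 tip jig mm [-393.7 -558.4  231.3] F [ 0.6 -0.3 -0.2] w 1.0
[0.4298, -0.1915, 0.1113] [0.0, -0.0, 0.241]
[0.4298, -0.1915, 0.2223] [0.0, -0.0, 0.241]
```

```bash
python3 -m inch '[[[0.43,-0.19,0.11,0,0,0.241,1],[0.43,-0.19,0.11,0,0,0.241,1],[0.43,-0.19,0.11,0,0,0.241,1],[0.43,-0.19,0.11,0,0,0.241,1],[0.43,-0.19,0.11,0,0,0.241,1],[0.43,-0.19,0.11,0,0,0.241,1],[0.43,-0.19,0.11,0,0,0.241,1],[0.43,-0.19,0.11,0,0,0.241,1],[0.43,-0.19,0.11,0,0,0.241,1],[0.43,-0.19,0.11,0,0,0.241,1]]]' 40; python3 -m inch '[[[0,0,0,0,0,0,1],[0,0,0,0,0,0,1],[0,0,0,0,0,0,1]]]'; python3 rel.py -22,-270,120,0 -22,-265,9,0
```

```text
clock: 2.4
position: [0.5453, -0.2781, 0.1377]
ee_rot: [0.999, 0.037, 0.0, -0.001]
ft_force: [-0.3, 0.7, -0.4]
grip_width: 0.001
grasp_force: 0.0
clock: 2.7
position: [0.5423, -0.283, 0.1386]
ee_rot: [0.999, 0.035, -0.0, 0.0]
ft_force: [-0.1, 0.4, 0.3]
grip_width: -0.002
grasp_force: 0.0
t 2.7 tip jig mm [ -22.3 -272.7  121.6] F [-0.1  0.4  0.3] w -0.0
[0.0003, -0.0027, 0.0016] [0.001, 0.0, -0.002]
[0.0003, -0.0078, 0.1126] [0.001, 0.0, -0.002]
```

```bash
python3 -m inch '[[[0,-0.005,0.112,0,0,0,1],[0,-0.005,0.112,0,0,0,1],[0,-0.005,0.112,0,0,0,1],[0,-0.005,0.112,0,0,0,1],[0,-0.03,0.112,0,0,0,1],[0,-0.035,0.112,0,0,0,1],[0,-0.038,0.112,0,0,0,1],[0,-0.038,0.112,0,0,0,1]]]'
python3 - <<'E'
from workcell import imaging
import cv2, rel
rel.state(); a=imaging.camera("side"); b=imaging.camera("wrist")
a=cv2.resize(a[130:300,170:320],None,fx=3,fy=3,interpolation=2)
import numpy as np
b=cv2.resize(b,None,fx=.68,fy=.68) ; c=np.zeros((510,800,3),np.uint8); c[:,:450]=a; c[:261,450:798]=b; cv2.imwrite("pics/s1.png",c)
E
python3 rel.py -22,-202,9,0
```

```text
clock: 3.5
position: [0.5411, -0.2446, 0.0279]
ee_rot: [0.999, 0.036, 0.001, 0.001]
ft_force: [-0.7, -0.0, 0.2]
grip_width: 0.001
grasp_force: 0.0
t 3.5 tip jig mm [ -20.7 -234.3   10.9] F [-0.7 -0.   0.2] w 0.0
t 3.6 tip jig mm [ -21.2 -234.6   10.1] F [-0.2 -0.1 -0. ] w -0.0
[-0.0008, -0.0326, 0.0011] [0.001, -0.001, -0.001]
```

View pics/s1.png

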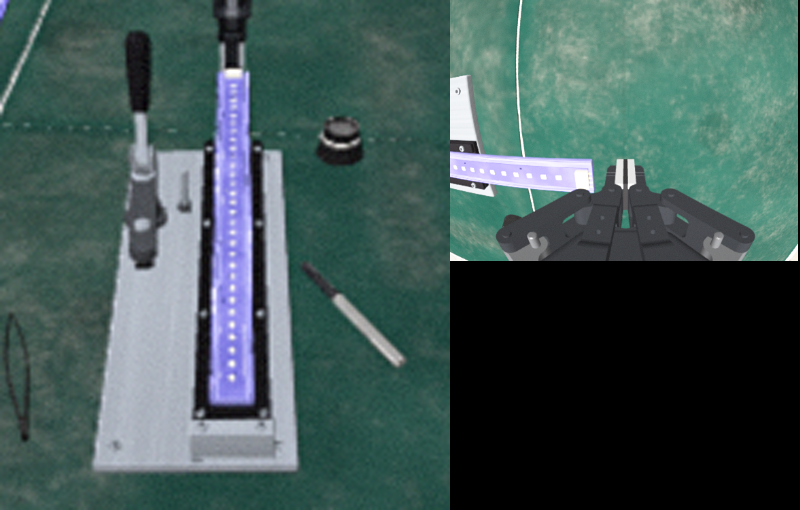

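The picture shows the fingertip (about 612,178) lined up just short of the bar's connector end (593,175). Now I push.

```bash
python3 -m inch '[[[0,-0.006,0.001,0,0,0,1],[0,-0.01,0.001,0,0,0,1],[0,-0.013,0.001,0,0,0,1],[0,-0.016,0.001,0,0,0,1],[0,-0.019,0.001,0,0,0,1],[0,-0.022,0.001,0,0,0,1],[0,-0.024,0.001,0,0,0,1],[0,-0.026,0.001,0,0,0,1],[0,-0.027,0.001,0,0,0,1],[0,-0.028,0.001,0,0,0,1]]]';  python3 rel.py -22,-202,9,0; python3 -m inch '[[[0,-0.001,0,0,0,0,1],[0,-0.002,0,0,0,0,1],[0,-0.003,0,0,0,0,1]]]';python3 -c "import rel;rel.state()"
```

```text
clock: 4.6
position: [0.5383, -0.2158, 0.0253]
ee_rot: [0.999, 0.036, 0.0, 0.0]
ft_force: [-0.0, -0.4, 0.0]
grip_width: -0.001
grasp_force: 0.2
t 4.6 tip jig mm [ -21.4 -205.4    8.3] F [-0.  -0.4  0. ] w -0.0
[-0.0006, -0.0034, -0.0007] [0.0, -0.0, -0.0]
clock: 4.9
position: [0.5381, -0.2128, 0.0253]
ee_rot: [0.999, 0.036, 0.0, 0.0]
ft_force: [0.7, -0.8, -0.2]
grip_width: 0.0
grasp_force: 0.2
t 4.9 tip jig mm [ -21.4 -202.4    8.3] F [ 0.7 -0.8 -0.2] w 0.0
```

```bash
for i in 1 2 3; do :; done; python3 -m inch '[[[0,-0.001,0,0,0,0,1],[0,-0.002,0,0,0,0,1]]]' | grep -E 'force|pos'; python3 -m inch '[[[0,-0.001,0,0,0,0,1],[0,-0.002,0,0,0,0,1]]]'| grep -E 'force|pos'
python3 - <<'E'
from workcell import imaging
import cv2, rel
rel.state(); a=imaging.camera("side"); b=imaging.camera("wrist"); s=imaging.camera("scene")
import numpy as np
c=np.zeros((600,800,3),np.uint8)
a=cv2.resize(a[240:290,220:290],None,fx=5,fy=5,interpolation=2); c[:250,:350]=a
s=cv2.resize(s[170:220,170:240],None,fx=5,fy=5,interpolation=2); c[250:500,:350]=s
b=cv2.resize(b,None,fx=.85,fy=.85); c[:b.shape[0],360:360+b.shape[1]]=b; cv2.imwrite("pics/s2.png",c)
E
```

```text
position: [0.5379, -0.2107, 0.0253]
ft_force: [-0.2, -0.1, -0.2]
grasp_force: 0.2
position: [0.5378, -0.2087, 0.0253]
ft_force: [-0.4, 0.6, 0.0]
grasp_force: 0.2
t 5.3 tip jig mm [ -21.4 -198.3    8.3] F [-0.4  0.6  0. ] w 0.01
```

View pics/s2.png

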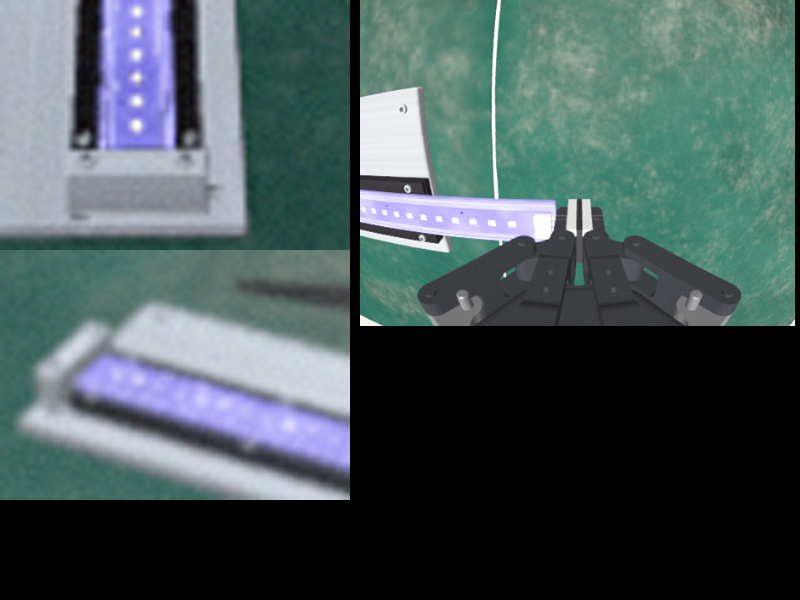

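The bar's head is now almost at the stop (about 135,150 in the side crop), and no contact force shows yet. I'll continue in small steps.

```bash
g(){ grep -E 'force|pos'|tr '\n' ' ';echo; }; python3 -m inch '[[[0,-0.001,0,0,0,0,1],[0,-0.0015,0,0,0,0,1]]]' |g; python3 -m inch '[[[0,-0.001,0,0,0,0,1],[0,-0.0015,0,0,0,0,1]]]'|g; python3 -m inch '[[[0,-0.001,0,0,0,0,1],[0,-0.0015,0,0,0,0,1]]]'|g
```

```text
position: [0.5377, -0.2073, 0.0253] ft_force: [0.2, -1.5, -0.5] grasp_force: 0.3 
position: [0.5376, -0.2066, 0.0254] ft_force: [0.7, -5.5, 0.4] grasp_force: 2.6 
position: [0.5375, -0.2065, 0.0256] ft_force: [0.4, -8.1, -0.2] grasp_force: 4.7
```

```bash
python3 -m inch '[[[0,0.02,0,0,0,0,1],[0,0.03,0,0,0,0,1],[0,0.03,-0.16,0,0,0,1],[0,0.03,-0.16,0,0,0,1],[0,0.03,-0.16,0,0,0,1],[0,0.03,-0.16,0,0,0,1],[0,0.03,-0.16,0,0,0,1]]]'; python3 rel.py -22,95,170,-86 82,92,170,-86 82,92,38,-86
```

```text
clock: 6.75
position: [0.5407, -0.2343, 0.1875]
ee_rot: [0.999, 0.036, 0.002, 0.001]
ft_force: [-0.3, 0.2, -0.8]
grip_width: 0.0
grasp_force: 0.0
t 6.75 tip jig mm [ -20.3 -224.   170.5] F [-0.3  0.2 -0.8] w 0.0
[-0.0018, -0.319, -0.0] [-0.001, -0.004, 1.501]
[0.1022, -0.316, 0.0004] [-0.001, -0.004, 1.501]
[0.1017, -0.3163, 0.1324] [-0.001, -0.004, 1.501]
```

```bash
python3 -m inch '[[[0,-0.318,0,0,0,1.5,1],[0,-0.318,0,0,0,1.5,1],[0,-0.318,0,0,0,1.5,1],[0,-0.318,0,0,0,1.5,1],[0,-0.318,0,0,0,1.5,1],[0,-0.318,0,0,0,1.5,1],[0.102,-0.316,0,0,0,1.5,1],[0.102,-0.316,0,0,0,1.5,1],[0.102,-0.316,0,0,0,1.5,1],[0.102,-0.316,0,0,0,1.5,1]]]' ; python3 -m inch '[[[0,0,0,0,0,0,1],[0,0,0,0,0,0,1]]]'; python3 rel.py 82,92,170,-86 82,92,38,-86
```

```text
clock: 7.75
position: [0.5654, 0.0612, 0.1667]
ee_rot: [0.889, -0.457, -0.03, -0.002]
ft_force: [1.3, -0.0, -1.8]
grip_width: 0.002
grasp_force: 0.0
clock: 7.95
position: [0.565, 0.0625, 0.1671]
ee_rot: [0.89, -0.454, -0.03, -0.002]
ft_force: [-0.3, -0.3, -0.7]
grip_width: 0.003
grasp_force: 0.0
t 7.95 tip jig mm [ 25.3  70.3 150.1] F [-0.3 -0.3 -0.7] w 0.0
[0.0103, -0.0591, -0.0219] [0.037, 0.049, 0.486]
[0.0176, -0.0623, 0.1098] [0.037, 0.049, 0.486]
```

```bash
python3 -m inch '[[[0.01,-0.059,-0.022,0.037,0.049,0.486,1],[0.01,-0.059,-0.022,0.037,0.049,0.486,1],[0.01,-0.059,-0.022,0.037,0.049,0.486,1],[0.01,-0.059,-0.022,0.037,0.049,0.486,1],[0.01,-0.059,-0.022,0.037,0.049,0.486,1],[0.01,-0.059,-0.022,0.037,0.049,0.486,1]]]' ; python3 rel.py 82,92,170,-86 82,92,38,-86; python3 -c "
from workcell import sensors; import numpy as np; print(np.round(sensors.get_obs()['joint_pos'],2))"
```

```text
clock: 8.55
position: [0.6259, 0.0745, 0.1774]
ee_rot: [0.761, -0.649, -0.006, -0.005]
ft_force: [0.4, 0.6, -1.6]
grip_width: 0.003
grasp_force: 0.0
t 8.55 tip jig mm [ 86.9  77.8 160.4] F [ 0.4  0.6 -1.6] w 0.0
[-0.0147, 0.0037, -0.0094] [0.001, 0.015, 0.016]
[-0.0127, 0.0036, 0.1226] [0.001, 0.015, 0.016]
[-1.04  0.8   1.34  1.58 -0.8   1.41 -2.6 ]
```

```bash
python3 rel.py 84,92,120,-70 84,92,38,-70
```

```text
t 8.55 tip jig mm [ 86.9  77.8 160.4] F [ 0.4  0.6 -1.6] w 0.0
[-0.0137, 0.0016, 0.0406] [-0.001, 0.015, -0.263]
[-0.0125, 0.0016, 0.1226] [-0.001, 0.015, -0.263]
```

```bash
python3 -m inch '[[[-0.014,0.0016,0.02,0,0.015,-0.15,1],[-0.014,0.0016,0.04,0,0.015,-0.263,1],[-0.014,0.0016,0.04,0,0.015,-0.263,1],[-0.0125,0.0016,0.06,0,0.015,-0.263,1],[-0.0125,0.0016,0.08,0,0.015,-0.263,1],[-0.0125,0.0016,0.08,0,0.015,-0.263,1]]]' ; python3 rel.py 84,92,38,-70
python3 - <<'E'
from workcell import imaging,sensors
import cv2, rel, numpy as np
print(np.round(sensors.get_obs()['joint_pos'],2))
a=imaging.camera("side"); b=imaging.camera("wrist"); s=imaging.camera("scene")
c=np.zeros((600,800,3),np.uint8)
a=cv2.resize(a[150:290,180:280],None,fx=4,fy=4,interpolation=2); c[:560,:400]=a
s=cv2.resize(s[145:245,180:280],None,fx=2.7,fy=2.7,interpolation=2); c[:270,400:670]=s
b=cv2.resize(b,None,fx=.75,fy=.75); c[290:290+b.shape[0],410:410+b.shape[1]]=b; cv2.imwrite("pics/s3.png",c)
E
```

```text
clock: 9.15
position: [0.6208, 0.0866, 0.0975]
ee_rot: [0.838, -0.545, -0.002, -0.001]
ft_force: [-0.2, -0.0, 1.4]
grip_width: 0.002
grasp_force: 0.0
t 9.15 tip jig mm [82.7 90.2 80.5] F [-0.2 -0.   1.4] w 0.0
[-0.0011, -0.0018, 0.0425] [0.0, 0.004, -0.003]
[-1.03  0.82  1.21  1.67 -0.81  1.25 -2.36]
```

View pics/s3.png

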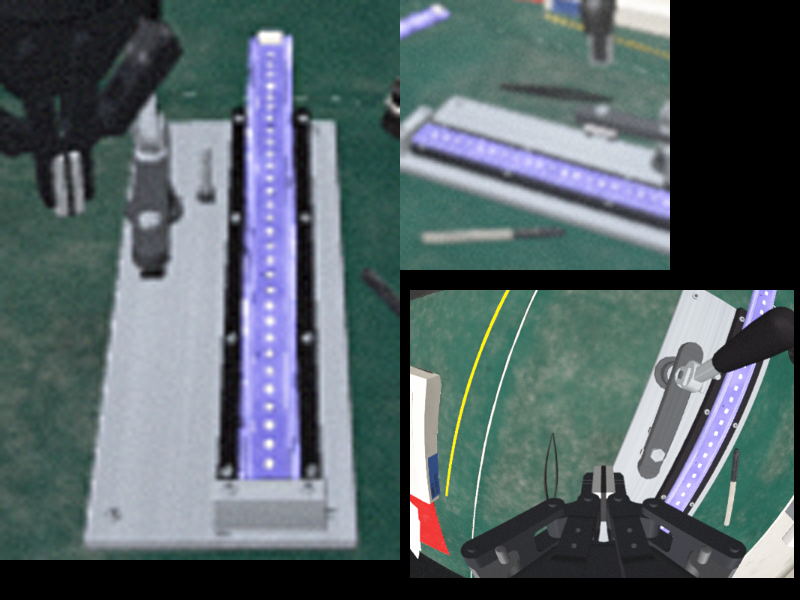

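```bash
python3 -m inch '[[[-0.001,-0.002,0.03,0,0,0,1],[-0.001,-0.002,0.0425,0,0,0,1],[-0.001,-0.002,0.0425,0,0,0,1]]]'
cat > sweep.py <<'E'
import numpy as np,sys,rel
r,h=86,20
T=[]
for th in map(float,sys.argv[1:]):
    T.append((46-r*np.cos(th)+h*np.sin(th), r*np.sin(th)+h*np.cos(th),38,max(-70,-np.degrees(th))))
rel.state(); rel.rel(T)
E
python3 sweep.py 1.5 1.4 1.3 1.2 1.1 1.0 .9 .8
```

```text
clock: 9.6
position: [0.6233, 0.0898, 0.0568]
ee_rot: [0.84, -0.543, 0.0, -0.001]
ft_force: [-0.1, -0.6, 0.0]
grip_width: -0.001
grasp_force: 0.0
t 9.6 tip jig mm [85.4 93.3 39.8] F [-0.1 -0.6  0. ] w -0.0
[-0.0031, 0.0261, 0.0017] [-0.002, 0.001, 0.002]
[-0.007, 0.034, 0.0017] [-0.002, 0.001, 0.002]
[-0.0101, 0.0423, 0.0017] [-0.002, 0.001, 0.002]
[-0.0123, 0.0508, 0.0016] [-0.002, 0.001, -0.02]
[-0.0137, 0.0595, 0.0016] [-0.002, 0.001, -0.12]
[-0.0142, 0.0684, 0.0016] [-0.002, 0.0, -0.22]
[-0.0139, 0.0772, 0.0016] [-0.002, 0.0, -0.32]
[-0.0126, 0.0859, 0.0016] [-0.002, 0.0, -0.42]
```

```bash
python3 -m inch '[[[-0.003,0.013,0.0015,0,0,0,1],[-0.003,0.026,0.0015,0,0,0,1],[-0.007,0.034,0.0015,0,0,0,1],[-0.01,0.042,0.0015,0,0,0,1],[-0.0125,0.051,0.0015,0,0,-0.02,1],[-0.0135,0.0595,0.0015,0,0,-0.12,1],[-0.014,0.068,0.0015,0,0,-0.22,1],[-0.014,0.077,0.0015,0,0,-0.32,1],[-0.0125,0.086,0.0015,0,0,-0.42,1]]]'; python3 sweep.py .8 .7 .6 .5 .4 .3 .25 .2 .15
```

```text
clock: 10.5
position: [0.5401, 0.0663, 0.0561]
ee_rot: [0.936, -0.353, 0.002, -0.002]
ft_force: [-0.1, 0.8, 1.1]
grip_width: -0.002
grasp_force: 0.4
t 10.5 tip jig mm [ 0.8 75.8 39.1] F [-0.1  0.8  1.1] w -0.0
[-0.0001, 0.0004, 0.0011] [-0.004, -0.002, 0.007]
[-0.0017, 0.0091, 0.001] [-0.004, -0.002, -0.093]
[-0.0025, 0.0179, 0.001] [-0.004, -0.002, -0.193]
[-0.0023, 0.0267, 0.001] [-0.004, -0.003, -0.293]
[-0.0013, 0.0355, 0.0009] [-0.004, -0.003, -0.393]
[0.0005, 0.0441, 0.0009] [-0.004, -0.003, -0.493]
[0.0018, 0.0483, 0.0009] [-0.004, -0.003, -0.543]
[0.0033, 0.0525, 0.0009] [-0.004, -0.003, -0.593]
[0.005, 0.0565, 0.0008] [-0.004, -0.003, -0.643]
```

```bash
python3 -m inch '[[[-0.0015,0.009,0.001,0,0,-0.09,1],[-0.0025,0.018,0.001,0,0,-0.19,1],[-0.0025,0.0265,0.001,0,0,-0.29,1],[-0.0015,0.0355,0.001,0,0,-0.39,1],[0.0005,0.044,0.001,0,0,-0.49,1],[0.002,0.0485,0.001,0,0,-0.54,1],[0.003,0.0525,0.001,0,0,-0.59,1],[0.005,0.0565,0.001,0,0,-0.64,1]]]'; python3 sweep.py .15 .1 .05 0 -.05
```

```text
clock: 11.3
position: [0.5064, 0.0206, 0.0548]
ee_rot: [0.999, -0.042, 0.002, -0.001]
ft_force: [-0.8, 1.1, -0.0]
grip_width: 0.0
grasp_force: 0.4
t 11.3 tip jig mm [-36.1  32.7  37.8] F [-0.8  1.1 -0. ] w 0.0
[0.0001, 0.0, -0.0002] [-0.003, -0.004, -0.006]
[-0.0008, 0.0044, -0.0002] [-0.003, -0.004, -0.056]
[-0.0014, 0.0087, -0.0002] [-0.002, -0.004, -0.106]
[-0.0019, 0.0131, -0.0002] [-0.002, -0.004, -0.156]
[-0.0021, 0.0175, -0.0002] [-0.002, -0.004, -0.206]
```

```bash
g(){ grep -E 'force|pos'|tr '\n' ' ';echo; }; python3 -m inch '[[[-0.001,0.0045,0,0,0,-0.055,1],[-0.0015,0.0085,0,0,0,-0.105,1],[-0.002,0.011,0,0,0,-0.155,1],[-0.002,0.012,0,0,0,-0.155,1]]]'|g; python3 -m inch '[[[0,0.001,0,0,0,0,1],[0,0.002,0,0,0,0,1],[0,0.002,0,0,0,0,1]]]'|g;  python3 -m inch '[[[0,0.001,0,0,0,0,1],[0,0.002,0,0,0,0,1],[0,0.002,0,0,0,0,1]]]'|g; python3 -c "import rel;rel.state()"
```

```text
position: [0.5036, 0.0116, 0.0548] ft_force: [-1.3, 13.1, 2.4] grasp_force: 6.2 
position: [0.5036, 0.0112, 0.0547] ft_force: [-2.3, 15.9, 3.5] grasp_force: 8.2 
position: [0.5036, 0.0107, 0.0546] ft_force: [-2.5, 21.7, 4.2] grasp_force: 11.0 
t 12.3 tip jig mm [-39.7  23.1  37.6] F [-2.5 21.7  4.2] w 0.0
```

```bash
python3 -m inch '[[[0,-0.02,0,0,0,0,1],[0,-0.03,0,0,0,0,1],[0,-0.03,-0.1,0,0,0,1],[0,-0.03,-0.1,0,0,0,1],[0,-0.03,-0.1,0,0,0,1]]]'
cat > lever.py <<'E'
import numpy as np,sys,rel
rho=float(sys.argv[1]); T=[]
for f in map(float,sys.argv[2:]):
    T.append((46+rho*np.sin(f)-9*np.cos(f)-11, 0, 68+rho*np.cos(f)+9*np.sin(f),0))
print(np.round(T,0).tolist()); rel.state(); rel.rel([(30,0,138,0)]+T)
E
python3 lever.py 72 .4
python3 - <<'E'
from workcell import imaging,sensors
import cv2, rel, numpy as np
a=imaging.camera("side"); b=imaging.camera("wrist"); s=imaging.camera("scene")
c=np.zeros((600,800,3),np.uint8)
a=cv2.resize(a[150:290,180:280],None,fx=4,fy=4,interpolation=2); c[:560,:400]=a
s=cv2.resize(s[145:245,180:310],None,fx=2.7,fy=2.7,interpolation=2); c[:270,400:400+s.shape[1]]=s
b=cv2.resize(b,None,fx=.75,fy=.75); c[290:290+b.shape[0],410:410+b.shape[1]]=b; cv2.imwrite("pics/s4.png",c)
E
```

```text
clock: 12.8
position: [0.5042, 0.0343, 0.1594]
ee_rot: [0.999, 0.034, 0.005, -0.002]
ft_force: [-0.8, -0.7, -0.5]
grip_width: -0.0
grasp_force: 0.0
[[55.0, 0.0, 138.0, 0.0]]
t 12.8 tip jig mm [-37.4  46.5 142.4] F [-0.8 -0.7 -0.5] w -0.0
[0.0675, 0.0463, 0.005] [-0.003, -0.011, -0.003]
[0.0923, 0.0462, 0.0055] [-0.003, -0.011, -0.003]
```

View pics/s4.png

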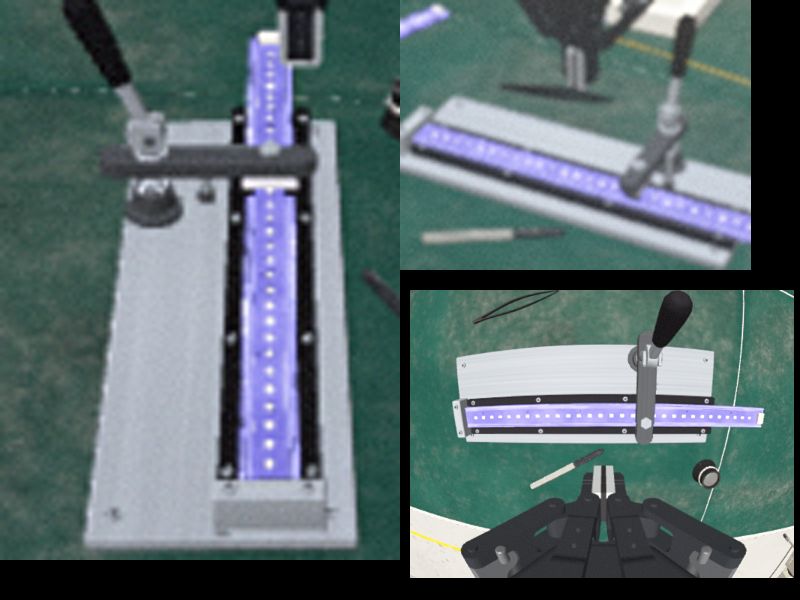

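The strap lies straight across the bar, with its nose at about (312,160) in the side crop. The bar's head is at the stop (268,478) and the lever is up. I'll move in behind the lever.

```bash
python3 -m inch '[[[0.0675,0.046,0.005,0,-0.01,0,1],[0.0675,0.046,0.005,0,-0.01,0,1],[0.0675,0.046,0.005,0,-0.01,0,1],[0.0675,0.046,0.005,0,-0.01,0,1]]]'; python3 lever.py 72 .45 .55 .65 .75 .85 .95 1.05 1.15 1.25
```

```text
clock: 13.35
position: [0.5715, -0.0093, 0.1481]
ee_rot: [0.999, 0.032, -0.004, 0.0]
ft_force: [-0.4, 0.7, -0.6]
grip_width: -0.001
grasp_force: 0.0
[[58.0, 0.0, 137.0, 0.0], [65.0, 0.0, 134.0, 0.0], [71.0, 0.0, 131.0, 0.0], [77.0, 0.0, 127.0, 0.0], [83.0, 0.0, 122.0, 0.0], [88.0, 0.0, 117.0, 0.0], [93.0, 0.0, 112.0, 0.0], [97.0, 0.0, 106.0, 0.0], [100.0, 0.0, 99.0, 0.0]]
t 13.35 tip jig mm [ 26.7  -1.8 131.1] F [-0.4  0.7 -0.6] w -0.0
[0.0033, -0.0019, -0.0069] [0.001, 0.009, -0.008]
[0.0315, -0.0021, -0.0059] [0.001, 0.009, -0.008]
[0.0383, -0.0021, -0.0033] [0.001, 0.009, -0.008]
[0.0447, -0.0022, -0.0] [0.001, 0.009, -0.008]
[0.0509, -0.0022, 0.0039] [0.001, 0.009, -0.008]
[0.0566, -0.0023, 0.0084] [0.001, 0.009, -0.008]
[0.0618, -0.0023, 0.0134] [0.001, 0.009, -0.008]
[0.0665, -0.0024, 0.0189] [0.001, 0.009, -0.008]
[0.0706, -0.0024, 0.0249] [0.001, 0.009, -0.008]
[0.0741, -0.0024, 0.0313] [0.001, 0.009, -0.008]
```

```bash
python3 -m inch '[[[0.018,-0.002,-0.006,0,0.009,-0.008,1],[0.0315,-0.002,-0.006,0,0.009,-0.008,1],[0.038,-0.002,-0.003,0,0.009,-0.008,1],[0.0445,-0.002,0,0,0.009,-0.008,1],[0.051,-0.002,0.004,0,0.009,-0.008,1],[0.0565,-0.002,0.0085,0,0.009,-0.008,1],[0.062,-0.0025,0.0135,0,0.009,-0.008,1],[0.0665,-0.0025,0.019,0,0.009,-0.008,1]]]'; python3 lever.py 72 1.15 1.25 1.35 1.45 1.5 1.55
```

```text
clock: 14.15
position: [0.6387, 0.0001, 0.1302]
ee_rot: [0.999, 0.038, 0.002, -0.001]
ft_force: [-1.0, 0.4, 4.4]
grip_width: 0.001
grasp_force: 2.1
[[97.0, 0.0, 106.0, 0.0], [100.0, 0.0, 99.0, 0.0], [103.0, 0.0, 93.0, 0.0], [105.0, 0.0, 86.0, 0.0], [106.0, 0.0, 82.0, 0.0], [107.0, 0.0, 78.0, 0.0]]
t 14.15 tip jig mm [ 94.3   2.7 113.2] F [-1.   0.4  4.4] w 0.0
[-0.0642, 0.0024, -0.0251] [-0.001, -0.004, 0.004]
[0.0027, 0.0027, 0.0076] [-0.001, -0.004, 0.004]
[0.0061, 0.0027, 0.014] [-0.001, -0.004, 0.004]
[0.0089, 0.0028, 0.0207] [-0.001, -0.004, 0.004]
[0.011, 0.0028, 0.0276] [-0.001, -0.004, 0.004]
[0.0117, 0.0028, 0.0312] [-0.001, -0.004, 0.004]
[0.0123, 0.0028, 0.0348] [-0.001, -0.004, 0.004]
```

Contact force is 4.4 N and the lever is turning.

```bash
g(){ grep -E 'force|pos'|tr '\n' ' ';echo; }; python3 -m inch '[[[0.003,0.0025,0.0075,0,0,0,1],[0.006,0.0025,0.014,0,0,0,1],[0.009,0.003,0.0205,0,0,0,1],[0.011,0.003,0.0275,0,0,0,1],[0.0115,0.003,0.030,0,0,0,1]]]'|g; python3 -m inch '[[[0,0,0.001,0,0,0,1],[0,0,0.002,0,0,0,1]]]'|g; python3 -m inch '[[[0,0,0.001,0,0,0,1],[0,0,0.002,0,0,0,1]]]'|g;  python3 -c "import rel;rel.state()"
```

```text
position: [0.6511, -0.0021, 0.1003] ft_force: [1.9, 0.8, 6.7] grasp_force: 3.0 
position: [0.6513, -0.0021, 0.099] ft_force: [3.9, 0.7, 6.8] grasp_force: 3.0 
position: [0.6517, -0.0021, 0.0976] ft_force: [2.2, 1.2, 11.7] grasp_force: 5.5 
t 15.05 tip jig mm [107.1  -0.4  80.6] F [ 2.2  1.2 11.7] w -0.0
```

```bash
g(){ grep -E 'force|pos'|tr '\n' ' ';echo; }; python3 -m inch '[[[0,0,0.001,0,0,0,1],[0,0,0.002,0,0,0,1],[0,0,0.002,0,0,0,1]]]'|g; python3 -m inch '[[[0,0,0.001,0,0,0,1],[0,0,0.002,0,0,0,1],[0,0,0.002,0,0,0,1]]]'|g;  python3 -c "import rel;rel.state()"
```

```text
position: [0.652, -0.0022, 0.0964] ft_force: [0.3, 1.3, 14.6] grasp_force: 7.3 
position: [0.6523, -0.0022, 0.0952] ft_force: [-1.5, 1.5, 21.9] grasp_force: 10.5 
t 15.65 tip jig mm [107.7  -0.6  78.2] F [-1.5  1.5 21.9] w 0.0
```

```bash
g(){ grep -E 'force|pos'|tr '\n' ' ';echo; }; python3 -m inch '[[[0,0,0.001,0,0,0,1],[0,0,0.002,0,0,0,1],[0,0,0.002,0,0,0,1],[0,0,0.002,0,0,0,1]]]'|g; python3 -m inch '[[[0,0,-0.01,0,0,0,1],[-0.01,0,-0.05,0,0,0,1],[-0.03,0,-0.15,0,0,0,1],[-0.15,0,-0.15,0,0,0,1],[-0.2,0,-0.15,0,0,0,1],[-0.2,0,-0.15,0,0,0,1],[-0.2,0,-0.15,0,0,0,1],[-0.2,0,-0.15,0,0,0,1]]]'|g
python3 - <<'E'
from workcell import imaging,sensors
import cv2, rel, numpy as np
rel.state()
a=imaging.camera("side"); b=imaging.camera("wrist"); s=imaging.camera("scene")
c=np.zeros((600,800,3),np.uint8)
a=cv2.resize(a[150:290,180:280],None,fx=4,fy=4,interpolation=2); c[:560,:400]=a
s=cv2.resize(s[145:245,180:310],None,fx=2.7,fy=2.7,interpolation=2); c[:270,400:400+s.shape[1]]=s
b=cv2.resize(b,None,fx=.75,fy=.75); c[290:290+b.shape[0],410:410+b.shape[1]]=b; cv2.imwrite("pics/s5.png",c)
E
```

```text
position: [0.6526, -0.0023, 0.094] ft_force: [-3.1, 2.2, 26.8] grasp_force: 13.7 
position: [0.4653, -0.0131, 0.2373] ft_force: [-0.8, -0.0, -0.4] grasp_force: 0.0 
t 16.85 tip jig mm [-79.6   2.  220.3] F [-0.8 -0.  -0.4] w 0.0
```

View pics/s5.png

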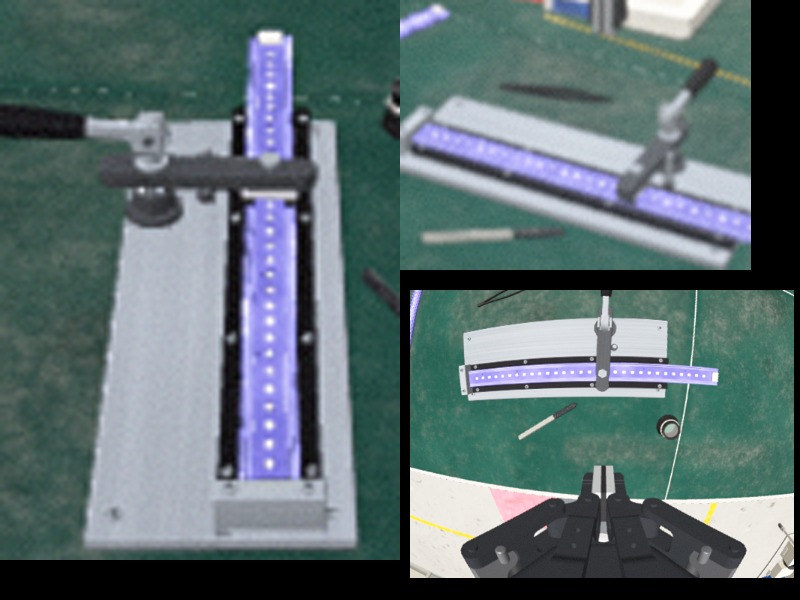

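Run:
```python
from workcell import imaging
import cv2, numpy as np
from fit import proj,W
p=np.load('p.npy'); c=np.zeros((400,800,3),np.uint8)
for i,(n,x0,y0) in enumerate((('side',150,150),('scene',255,140))):
    im=imaging.camera(n)[y0:y0+80,x0:x0+80]; im=cv2.resize(im,None,fx=5,fy=5,interpolation=2)
    for f,col in((1.3,(0,0,255)),(1.5,(0,255,0)),(1.6,(0,255,255))):
        q=[(proj(n,W(p,(.046+r*np.sin(f),0,.068+r*np.cos(f))))-(x0,y0)+.5)*5 for r in(.036,.096)]
        print(n,f,np.round(q[1]).tolist())
        for v in q: cv2.circle(im,tuple(int(t) for t in v),3,col,-1)
    c[:,i*400:i*400+400]=im
cv2.imwrite("pics/s6.png",c)
```

```text
side 1.3 [128.0, 119.0]
side 1.5 [125.0, 155.0]
side 1.6 [127.0, 173.0]
scene 1.3 [197.0, 113.0]
scene 1.5 [198.0, 141.0]
scene 1.6 [197.0, 157.0]
```

View pics/s6.png

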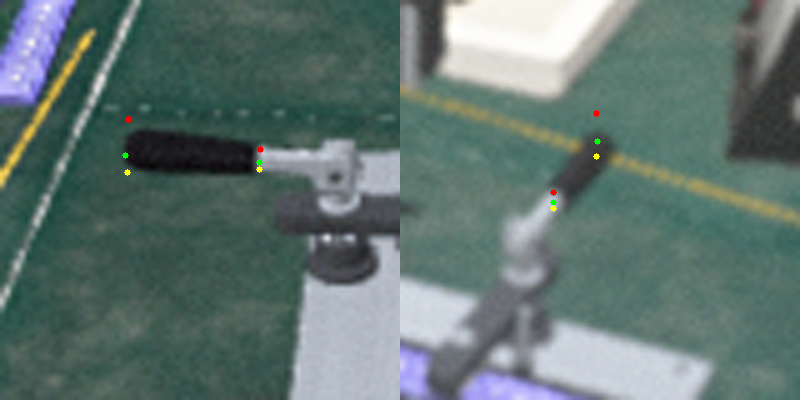

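In the overlay, the lever end at about (127,150) matches the fully-down prediction (green dot), within the fit error. The bar is at the stop and the strap is at its pin, so I'm handing in.

```bash
python3 -c "
from workcell import order; print(order.hand_in())"
```

```text
the job is handed in; nothing more can be done
None
```

I handed the job in: the bar is pushed up against the end stop, the strap is swung to its pin with the lever still up, and the cam lever is pushed down to its stop. The loupe, pen and tweezers were not touched, and about 17 s of the 54 s were used.

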